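# Load the capped sample jars into their carriers

### The arm

A 6-joint arm with a two-finger parallel gripper is mounted at the origin on the work surface. World frame = base frame: x ahead of the robot, y to its left, z up, the work surface at z = 0. Lengths are in m, angles in rad, forces in N, time in s.
With the tool pointing down it reaches from about 0.375 to 0.925 m from the base axis. Payload 5.7 kg.
Tool frame: the origin (TCP) lies at the very end of the fingers, on their centre line; the grasp point (between the pads) lies 19 mm behind it; x points along the fingers, y is the direction in which the jaws open and shut, and the axes are right-handed (so a half turn about x gives the same grasp; the last joint's range is limited). The gripper opens to 85 mm and grips with 20 to 120 N. Pads are 22 mm wide; open, the fingers measure 114 mm over their backs; the gripper's body (76 mm by 85 mm) begins 54 mm behind the grasp point. The pads swing forward as they close: fully open they stand 13 mm farther back than shut.
Start: joints at [-1.444, 0.359, 1.51, -0, 1.272, -0.115], TCP at [0.144, -0.583, 0.231] pointing down, gripper open.
Joint ranges: [-2.97, 2.97], [-1.01, 2.36], [0.21, 2.38], [-0.96, 4.11], [0.2, 2.71], [-2.98, 2.98]. Speed limits (rad/s): [2.39, 2.39, 3.14, 3.14, 3.14, 3.14].

### API

Orientations are given as a 3x3 rotation matrix whose columns are the frame's x, y, z axes.
In Python, from bench import arm gives the robot as it stands.
- The arm moves only by the tool step_arm, never from a script. Its argument "rows" is a list of rows, each a list of 3 entries, a list of its own where there are three numbers: the finger opening in mm, from 0 to 85.4, then the shift along the tool's x, y, z in mm, then the turn about the tool's x in degrees. A call has 1 to 5 rows; each row is the pose to reach, as a shift and turn from the pose commanded when the call began, along the tool's axes at that moment; what a row does not reach only later rows make up. A row lasts 1/12 s, in which the tool goes at most 41.7 mm and 7.16 degrees, less where a joint would pass 70% of its speed; a pose out of reach is approached as far as the arm can. A call with a gripper value outside its range is refused whole. The fingers move at their own pace and stop on an object; "grip_force" is the grip in N (left out, the last holds). Time passes only in rows, so rows that repeat a pose let the fingers close. It gives the time, the measured TCP pose, the force and the opening at its end, in the units of the state.
- arm.get_obs(): the state, without advancing time (a new reading comes with each control period).
- arm.camera(name): name is "scene" or "top"; returns a dict with "image" (400x640x3 uint8, blue, green, red), "mtx" (3x3 intrinsics, pixels), "D" ([k1, k2, p1, p2, k3] as OpenCV has them; the pictures are not rectified), "cam_to_world" (4x4, takes a point from camera to world coordinates). Camera axes: x right, y down, z forward; pixel columns grow to the right and rows downward; lengths in m; the calibration is good to about 2 mm. A picture is of the moment at which its call begins. There is no depth.
- arm.finish_job(): hands the job in, once; it reports no verdict.
Trained networks look in the newest picture that a camera, given by its name, has taken for a name from the list of things; names that differ only in an ending like _2 or _b are one class to them, and where a whole thing is asked for, a point or a joint stands for the part that bears it (a point fixed in the world has none). Each returns a list of dicts, best first, with "conf" (0 to 1); they miss things now and then, are a little off and sometimes report something else, mostly with a low value. They report only what shows in the picture. A call takes as long as a camera call. They do not tell look-alikes from the thing itself.
- arm.boxes_of(name, camera): "location" ([row, column] in pixels, amid what is visible of it).
- arm.pinpoint(name, camera): "location" ([row, column] in pixels: a listed point, or the origin of a listed thing).
The state is a dict: "time": time; "q": joint angles; "qd": joint speeds; "effort": joint torques, N m; "eef_pos": TCP position; "tool_rot": TCP orientation; "force": force on the tool from outside, world axes, zero at the start; "torque": the same for the moment, N m; "width": finger opening in m.
Only numpy, scipy, OpenCV 4.12 (cv2) and the standard library are available. Lean on these libraries where they do the work, as an engineer would, in place of code of your own. Each camera call takes 0.05 s, during which the arm holds its last target. There are 200 camera calls.

### The job

Load the four capped sample jars for the analyser: stand each one upright in the round white carrier made for its size, the narrowest jar in the smallest recess and so on up to the widest jar in the largest. Each must stand flat on the floor of its recess and be let go; tip none of them over, and leave the two open beakers where they stand.

Things in the scene. Friction and masses are not known exactly. Their poses are not given: they have to be found in the camera images.
- jar_vial_centre (a point): capped sample jar, the narrowest and tallest of four: upright amber glass cylinder with a paper label band and a white screw cap, 24 mm in diameter, 76 mm tall overall (the top 18 mm is the cap, 21 mm in diameter). Loose, about 40 g, standing on the bench. The point is its centre, half-way up (38 mm above its underside); z is its upright axis.
- jar_small_centre (a point): capped sample jar, the second narrowest of four: upright amber glass cylinder with a paper label band and a white screw cap, 36 mm in diameter, 68 mm tall overall (the top 18 mm is the cap, 33 mm in diameter). Loose, about 85 g, standing on the bench. The point is its centre, half-way up (34 mm above its underside); z is its upright axis.
- jar_medium_centre (a point): capped sample jar, the second widest of four: upright amber glass cylinder with a paper label band and a white screw cap, 48 mm in diameter, 60 mm tall overall (the top 18 mm is the cap, 45 mm in diameter). Loose, about 130 g, standing on the bench. The point is its centre, half-way up (30 mm above its underside); z is its upright axis.
- jar_wide_centre (a point): capped sample jar, the widest and lowest of four: upright amber glass cylinder with a paper label band and a white screw cap, 60 mm in diameter, 54 mm tall overall (the top 18 mm is the cap, 57 mm in diameter). Loose, about 170 g, standing on the bench. The point is its centre, half-way up (27 mm above its underside); z is its upright axis.
- carrier_vial: round white carrier with the smallest recess, for the 24 mm jar: fixed to the bench, outside 52 mm in diameter, rim 10 mm above the bench, round recess 40 mm in diameter with a dark floor 4 mm above the bench (recess 6 mm deep, rim wall 6 mm thick). Origin: centre of its underside, on the bench; z up.
- carrier_small: round white carrier with the second smallest recess, for the 36 mm jar: fixed to the bench, outside 64 mm in diameter, rim 10 mm above the bench, round recess 52 mm in diameter with a dark floor 4 mm above the bench (recess 6 mm deep, rim wall 6 mm thick). Origin: centre of its underside, on the bench; z up.
- carrier_medium: round white carrier with the second largest recess, for the 48 mm jar: fixed to the bench, outside 76 mm in diameter, rim 10 mm above the bench, round recess 64 mm in diameter with a dark floor 4 mm above the bench (recess 6 mm deep, rim wall 6 mm thick). Origin: centre of its underside, on the bench; z up.
- carrier_wide: round white carrier with the largest recess, for the 60 mm jar: fixed to the bench, outside 88 mm in diameter, rim 10 mm above the bench, round recess 76 mm in diameter with a dark floor 4 mm above the bench (recess 6 mm deep, rim wall 6 mm thick). Origin: centre of its underside, on the bench; z up.
- beaker_small_centre (a point): bystander: small open clear-glass beaker, no cap, 42 mm in diameter at the rim, 60 mm tall, loose, to be left alone. The point is its centre, half-way up; z is its upright axis.
- beaker_large_centre (a point): bystander: large open clear-glass beaker, no cap, 52 mm in diameter at the rim, 72 mm tall, loose, to be left alone. The point is its centre, half-way up; z is its upright axis.
Mind the look-alikes: they are no part of the job. What is shaped like the part that bears jar_wide_centre but black is not meant.

How it is judged:
At the end, for the whole second after the job is handed in: Every capped jar stands in the recess of the carrier of its own size: its axis within 11 mm of the carrier's centre, its underside on the recess floor (within 3 mm), upright within 0.1 rad, at rest (below 20 mm/s) and released (horizontal distance between jar_vial_centre and carrier_vial below 0.011 m and z of jar_vial_centre in the frame of carrier_vial between 0.039 and 0.045 m and angle between each of jar_vial_centre, jar_small_centre, jar_medium_centre, jar_wide_centre's own z axis and vertical below 0.1 rad and linear speed of each of jar_vial, jar_small, jar_medium, jar_wide below 0.02 m/s and horizontal distance between jar_small_centre and carrier_small below 0.011 m and z of jar_small_centre in the frame of carrier_small between 0.035 and 0.041 m and horizontal distance between jar_medium_centre and carrier_medium below 0.011 m and z of jar_medium_centre in the frame of carrier_medium between 0.031 and 0.037 m and horizontal distance between jar_wide_centre and carrier_wide below 0.011 m and z of jar_wide_centre in the frame of carrier_wide between 0.028 and 0.034 m); the robot touches nothing.
It fails at once if the small beaker is shifted by more than 25 mm or tipped (distance of beaker_small_centre from where it was at the start of the episode above 0.025 m or angle between beaker_small_centre's own z axis and vertical above 0.5 rad).
It fails at once if the large beaker is shifted by more than 25 mm or tipped (distance of beaker_large_centre from where it was at the start of the episode above 0.025 m or angle between beaker_large_centre's own z axis and vertical above 0.5 rad).
It fails at once if a jar is tipped over (angle between any of jar_vial_centre, jar_small_centre, jar_medium_centre, jar_wide_centre's own z axis and vertical above 0.8 rad).
It also fails if it takes over 128 s, if anything falls off the work surface, if the arm or the gripper's body presses on something with over 40 N, if the wrist force passes 120 N, or if a joint passes its speed limit or range.

## Working session

There is one attempt and no reset: what is moved stays moved. The work goes in short steps, Python scripts to look and compute and a tool call to move; the robot and the scene stay as the last step left them, time stands still between calls to the robot, and variables do not carry over. Pictures are saved under pics/ and viewed, on a budget of 14 in all, crops included, one or two more only if the job needs it, and the job is handed in when it is done.

Besides the shell and the picture viewer there is one more tool, called after ">>>" as name(argument=value, ...) on one line, values as JSON. step_arm: Moves the arm, as the interface text tells. Its arguments: {"type":"object","properties":{"rows":{"type":"array","items":{"type":"array"}},"grip_force":{"type":"number"}},"required":["rows"]}

```bash
mkdir -p pics
cat > h.py <<'E'
import numpy as np, cv2
from bench import arm
def ray(c,rc,z):
    """pixel (row,col) -> world point on plane z"""
    p=cv2.undistortPoints(np.array([[[rc[1],rc[0]]]],float),np.array(c["mtx"]),np.array(c["D"]))[0,0]
    T=np.array(c["cam_to_world"]); d=T[:3,:3]@[p[0],p[1],1]; o=T[:3,3]
    return o+d*(z-o[2])/d[2]
H=dict(jar_vial_centre=.038,jar_small_centre=.034,jar_medium_centre=.030,jar_wide_centre=.027,carrier_vial=0,carrier_small=0,carrier_medium=0,carrier_wide=0,beaker_small_centre=.03,beaker_large_centre=.036)
E
python3 - <<'E'
from h import *
for n in("top","scene"):
    c=arm.camera(n); cv2.imwrite(f"pics/{n}0.png",c["image"])
    print(n,np.round(c["cam_to_world"],3).tolist())
    for k,z in H.items():
        for d in arm.pinpoint(k,n)[:4]: print(k,round(d["conf"],2),np.round(d["location"],1),np.round(ray(c,d["location"],z)[:2],4))
o=arm.get_obs();print(o["time"],np.round(o["eef_pos"],3),np.round(o["tool_rot"],3).tolist(),o["width"])
E
```

```text
top [[0.017, -0.999, 0.049, 0.433], [-1.0, -0.017, -0.003, 0.003], [0.004, -0.049, -0.999, 1.29], [0.0, 0.0, 0.0, 1.0]]
jar_vial_centre 0.56 [216.5 240.9] [0.4435 0.2213]
jar_small_centre 0.71 [207.4 282.6] [0.4721 0.1009]
jar_medium_centre 0.7 [200.1 191.1] [0.4892 0.3697]
jar_wide_centre 0.9 [239.  353.9] [ 0.3832 -0.1094]
jar_wide_centre 0.56 [205.6 341.3] [ 0.4805 -0.0711]
carrier_vial 0.5 [155.6 234.8] [0.6272 0.251 ]
carrier_small 0.55 [155.8 407.2] [ 0.6356 -0.2698]
carrier_medium 0.62 [165.5 348.9] [ 0.6031 -0.0939]
carrier_wide 0.94 [147.9 292.8] [0.6537 0.0765]
beaker_small_centre 0.71 [216.1 454.7] [ 0.4552 -0.4039]
scene [[-0.668, 0.555, -0.495, 1.0], [0.744, 0.495, -0.448, 0.431], [-0.004, -0.668, -0.744, 0.787], [0.0, 0.0, 0.0, 1.0]]
jar_small_centre 0.67 [223. 371.] [0.4659 0.099 ]
jar_medium_centre 0.58 [305.5 478. ] [0.4901 0.3828]
jar_wide_centre 0.91 [162.6 327.8] [ 0.3727 -0.1149]
jar_wide_centre 0.88 [189.2 312.5] [ 0.4712 -0.0788]
carrier_vial 0.76 [319.9 382.3] [0.6262 0.254 ]
carrier_small 0.93 [197.5 215.4] [ 0.6374 -0.2606]
carrier_medium 0.87 [226.5 270.4] [ 0.6097 -0.088 ]
carrier_wide 0.98 [274.6 315.3] [0.6373 0.0824]
beaker_small_centre 0.67 [132.6 230.1] [ 0.465  -0.4018]
beaker_small_centre 0.66 [196.5 218.3] [ 0.6444 -0.2316]
beaker_large_centre 0.69 [154.7 270. ] [ 0.4591 -0.2436]
1.1 [ 0.144 -0.583  0.231] [[-0.0, 0.239, -0.971], [0.0, -0.971, -0.239], [-1.0, -0.0, -0.0]] 0.08532661738744152
```

```bash
python3 -c "
import cv2
a=cv2.imread('pics/top0.png')[110:270,150:490];cv2.imwrite('pics/t1.png',cv2.resize(a,None,fx=2.35,fy=2.35,interpolation=3))"
```

```text
(no output)
```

View pics/t1.png

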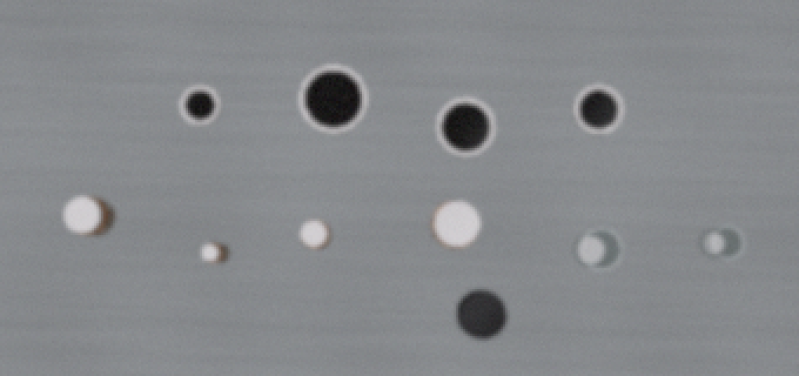

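View pics/scene0.png

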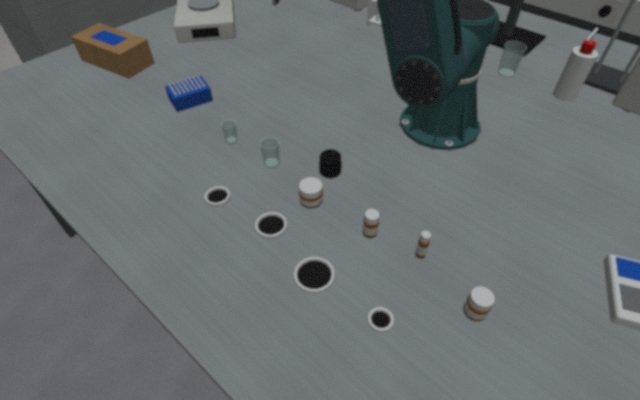

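The top crop shows two candidates for the wide jar. One has a white cap at px (row 205, col 344) and the other is all black at px (row 244, col 355). The white-capped one fits the description, and the black one is the look-alike. Carriers run along rows 148–165. I'll refine the positions by fitting blobs.

```bash
cat >> h.py <<'E'
def blob(c,rc,kind,R=14):
    g=cv2.GaussianBlur(cv2.resize(cv2.cvtColor(c["image"],cv2.COLOR_BGR2GRAY),None,fx=4,fy=4,interpolation=cv2.INTER_CUBIC),(0,0),2)
    r,q=[int(round(v*4)) for v in rc]; r0,q0=max(r-R*4,0),max(q-R*4,0)
    w=g[r0:r+R*4,q0:q+R*4]; 
    m=(w>175) if kind=="cap" else (w<85)
    n,l,s,ce=cv2.connectedComponentsWithStats(m.astype(np.uint8))
    if n<2: return None
    i=1+np.argmin([np.hypot(*(ce[j]-[q-q0,r-r0]))-0.3*np.sqrt(s[j,4]) for j in range(1,n)])
    return ((r0+ce[i][1]+.5)/4-.5,(q0+ce[i][0]+.5)/4-.5),2*np.sqrt(s[i,4]/np.pi)/4,s[i,2:4]/4
E
python3 - <<'E'
from h import *
C={n:arm.camera(n) for n in("top","scene")}
caps=dict(vial=((216.5,239),.076,(237,425)),small=((209,283.5),.068,(215,371)),medium=((201,185),.060,(297,482)),wide=((205,344.5),.054,(184,311)))
car=dict(vial=((154.5,235),(320,381)),small=((156,405),(196,217)),medium=((164,348),(225,270)),wide=((152,292),(274,314)))
for k,(a,h,b) in caps.items():
    for n,p in(("top",a),("scene",b)):
        r=blob(C[n],p,"cap")
        if r: print("cap",k,n,np.round(r[0],1),round(r[1],1),r[2],np.round(ray(C[n],r[0],h)[:2],4))
for k,(a,b) in car.items():
    for n,p in(("top",a),("scene",b)):
        r=blob(C[n],p,"dark",16)
        if r: print("car",k,n,np.round(r[0],1),round(r[1],1),r[2],np.round(ray(C[n],r[0],.004)[:2],4))
i=C["top"]["image"][185:260,320:380];cv2.imwrite("pics/wide.png",cv2.resize(i,None,fx=7,fy=7,interpolation=2))
E
```

```text
cap vial top [217.1 238.6] 6.2 [6.25 6.25] [0.4415 0.2212]
cap small top [208.8 282.8] 10.5 [10.5  10.75] [0.467  0.0976]
cap medium top [200.9 184.2] 14.8 [14.75 15.  ] [0.4852 0.3807]
cap wide top [204.7 344.2] 18.8 [19.   18.75] [ 0.4823 -0.0778]
car vial top [154.3 234.7] 10.8 [11.   10.75] [0.6306 0.2505]
car vial scene [318.9 380.3] 16.8 [18.25 15.75] [0.629  0.2507]
car small top [156.1 404.2] 14.5 [14.5  14.75] [ 0.634  -0.2598]
car small scene [195.3 217. ] 14.9 [18.5  12.25] [ 0.6319 -0.26  ]
car medium top [163.6 347.7] 18.7 [18.75 18.75] [ 0.6083 -0.0899]
car medium scene [224.3 270.6] 21.2 [24.75 18.25] [ 0.6067 -0.0897]
car wide top [151.7 291.4] 22.7 [22.75 22.5 ] [0.6415 0.0803]
car wide scene [274.1 313.7] 30.0 [32.  27.5] [0.6404 0.0807]
```

View pics/wide.png

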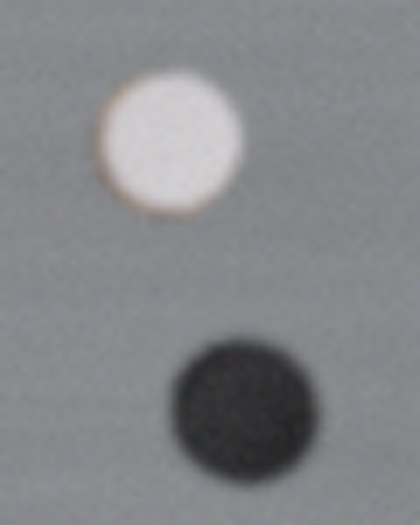

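Confirmed: the white-capped jar is at px (205, 344), and the black look-alike at px (244, 355) stays where it is. Now I'll move above the wide jar.

>>> step_arm(rows=[[85, [0, -27, -30], 0], [85, [0, -54, -60], 0], [85, [0, -81, -90], 0], [85, [0, -108, -120], 0], [85, [0, -136, -150], 0]], grip_force=30)

```text
time: 1.62
eef_pos: [0.2574, -0.4132, 0.2314]
tool_rot: [[0.0, 0.239, -0.971], [-0.0, -0.971, -0.239], [-1.0, 0.0, -0.0]]
force: [1.1, -1.0, -0.6]
width: 0.0851
```

>>> step_arm(rows=[[85, [0, -27, -30], 0], [85, [0, -54, -60], 0], [85, [0, -81, -90], 0], [85, [0, -108, -120], 0], [85, [0, -136, -150], 0]])

```text
time: 2.03
eef_pos: [0.3707, -0.2451, 0.2316]
tool_rot: [[0.001, 0.239, -0.971], [-0.001, -0.971, -0.239], [-1.0, 0.001, -0.001]]
force: [1.3, -0.7, -0.5]
width: 0.085
```

>>> step_arm(rows=[[85, [0, -27, -30], 0], [85, [0, -54, -60], 0], [85, [0, -81, -90], 0], [85, [0, -108, -120], 0], [85, [0, -136, -150], 0]])

```text
time: 2.45
eef_pos: [0.4838, -0.0768, 0.2316]
tool_rot: [[0.001, 0.24, -0.971], [-0.0, -0.971, -0.24], [-1.0, 0.001, -0.001]]
force: [1.4, -0.5, 0.8]
width: 0.0852
```

>>> step_arm(rows=[[85, [25, 0, 0], 0], [85, [50, 0, 0], 0], [85, [75, 0, 0], 0], [85, [100, 0, 0], 0], [85, [100, 0, 0], 0]])

```text
time: 2.87
eef_pos: [0.4798, -0.0774, 0.1276]
tool_rot: [[-0.007, 0.24, -0.971], [0.002, -0.971, -0.24], [-1.0, -0.004, 0.006]]
force: [-1.4, -0.1, -0.6]
width: 0.085
```

```bash
cat >> h.py <<'E'
J=dict(wide=(.4823,-.0778),medium=(.4852,.3807),small=(.467,.0976),vial=(.4415,.2212))
K=dict(vial=(.6298,.2506),small=(.633,-.2599),medium=(.6075,-.0898),wide=(.641,.0805))
def go(*targets):
    o=arm.get_obs();p=np.array(o["eef_pos"]);R=np.array(o["tool_rot"])
    print("t",round(o["time"],2),"pos",np.round(p,4),"F",np.round(o["force"],1),"w",round(o["width"]*1e3,1))
    for t in targets:
        t=np.array(t,float); print("shift",np.round(R.T@(t-p)*1e3,1)); p=t
E
python3 -c "
from h import *
go((*J['wide'],.12),(*J['wide'],.012),(*J['wide'],.13),(*K['wide'],.13),(*K['wide'],.017))"
```

```text
t 2.87 pos [ 0.4798 -0.0774  0.1276] F [-1.4 -0.1 -0.6] w 85.0
shift [ 7.6  1.  -2.4]
shift [108.    0.4  -0.7]
shift [-118.    -0.5    0.8]
shift [  -0.8 -115.6 -192. ]
shift [113.    0.5  -0.7]
```

>>> step_arm(rows=[[85, [25, 0, 0], 0], [85, [50, 0, 0], 0], [85, [70, 0, 0], 0], [85, [70, 0, 0], 0], [85, [70, 0, 0], 0]])

```text
time: 3.28
eef_pos: [0.4828, -0.0787, 0.0617]
tool_rot: [[-0.001, 0.239, -0.971], [0.0, -0.971, -0.239], [-1.0, -0.001, 0.001]]
force: [0.5, 0.1, 0.1]
width: 0.0849
```

```bash
python3 -c "
from h import *
go((*J['wide'],.012))
c=arm.camera('scene');cv2.imwrite('pics/s2.png',cv2.resize(c['image'][110:260,220:420],None,fx=4,fy=4))"
```

```text
t 3.28 pos [ 0.4828 -0.0787  0.0617] F [0.5 0.1 0.1] w 84.9
shift [49.7 -1.   0.2]
```

View pics/s2.png

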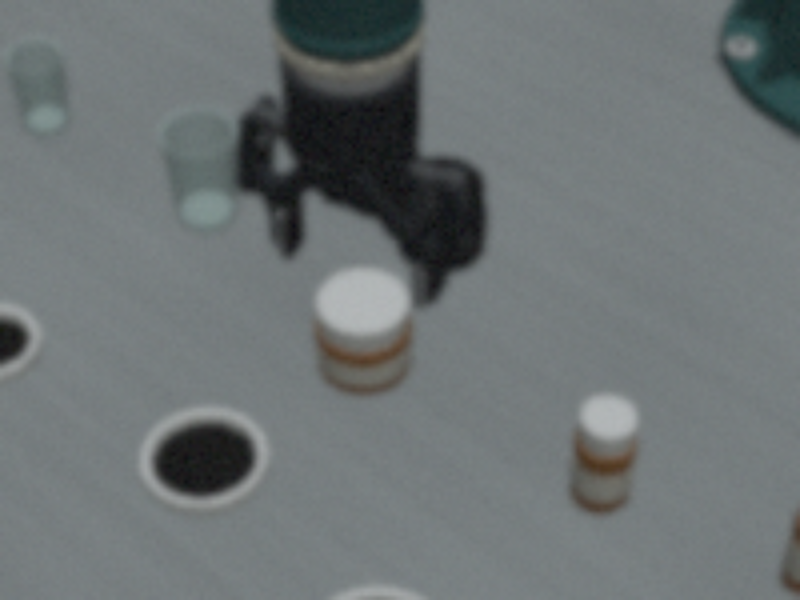

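The crop shows the open fingers (crop ~(285,235) and (430,290)) either side of the white-capped jar (crop (362,310)), and the beakers are well clear. Next: descend, grip and lift.

>>> step_arm(rows=[[85, [20, -1, 0], 0], [85, [40, -1, 0], 0], [85, [49, -1, 0], 0], [85, [49, -1, 0], 0], [60, [49, -1, 0], 0]])

```text
time: 3.75
eef_pos: [0.4832, -0.0778, 0.0132]
tool_rot: [[0.001, 0.239, -0.971], [-0.0, -0.971, -0.239], [-1.0, 0.0, -0.001]]
force: [-0.2, -0.1, 0.2]
width: 0.0751
```

>>> step_arm(rows=[[50, [0, 0, 0], 0], [50, [0, 0, 0], 0], [50, [0, 0, 0], 0], [50, [0, 0, 0], 0], [50, [0, 0, 0], 0]])

```text
time: 4.17
eef_pos: [0.4836, -0.0779, 0.0137]
tool_rot: [[0.002, 0.239, -0.971], [-0.0, -0.971, -0.239], [-1.0, 0.001, -0.002]]
force: [0.1, 0.8, 5.9]
width: 0.0587
```

>>> step_arm(rows=[[50, [0, 0, 0], 0], [50, [-10, 0, 0], 0], [50, [-35, 0, 0], 0], [50, [-60, 0, 0], 0], [50, [-60, 0, 0], 0]])

```text
time: 4.58
eef_pos: [0.4856, -0.0785, 0.0769]
tool_rot: [[0.007, 0.24, -0.971], [-0.002, -0.971, -0.24], [-1.0, 0.004, -0.006]]
force: [0.2, -0.6, -0.4]
width: 0.059
```

```bash
python3 -c "
from h import *
go((*K['wide'],.072),(*K['wide'],.017))"
```

```text
t 4.58 pos [ 0.4856 -0.0785  0.0769] F [ 0.2 -0.6 -0.4] w 59.0
shift [   5.7 -117.2 -189. ]
shift [55.  -0.2  0.4]
```

>>> step_arm(rows=[[50, [0, -19, -31], 0], [50, [0, -38, -62], 0], [50, [0, -57, -93], 0], [50, [0, -76, -124], 0], [50, [0, -95, -155], 0]])

```text
time: 5.0
eef_pos: [0.6112, 0.053, 0.0728]
tool_rot: [[0.0, 0.239, -0.971], [-0.0, -0.971, -0.239], [-1.0, 0.0, -0.0]]
force: [0.8, -0.8, -0.8]
width: 0.0584
```

>>> step_arm(rows=[[50, [0, -15, -25], 0], [50, [0, -22, -34], 0], [50, [0, -22, -34], 0], [50, [0, -22, -34], 0], [50, [0, -22, -34], 0]])

```text
time: 5.42
eef_pos: [0.6364, 0.0804, 0.072]
tool_rot: [[-0.002, 0.239, -0.971], [-0.0, -0.971, -0.239], [-1.0, -0.0, 0.002]]
force: [-0.3, -0.1, -2.1]
width: 0.059
```

```bash
python3 -c "
from h import *
go((*K['wide'],.017))
c=arm.camera('scene');cv2.imwrite('pics/s3.png',cv2.resize(c['image'][180:330,220:420],None,fx=4,fy=4))"
```

```text
t 5.42 pos [0.6364 0.0804 0.072 ] F [-0.3 -0.1 -2.1] w 59.0
shift [55.   1.  -4.6]
```

View pics/s3.png

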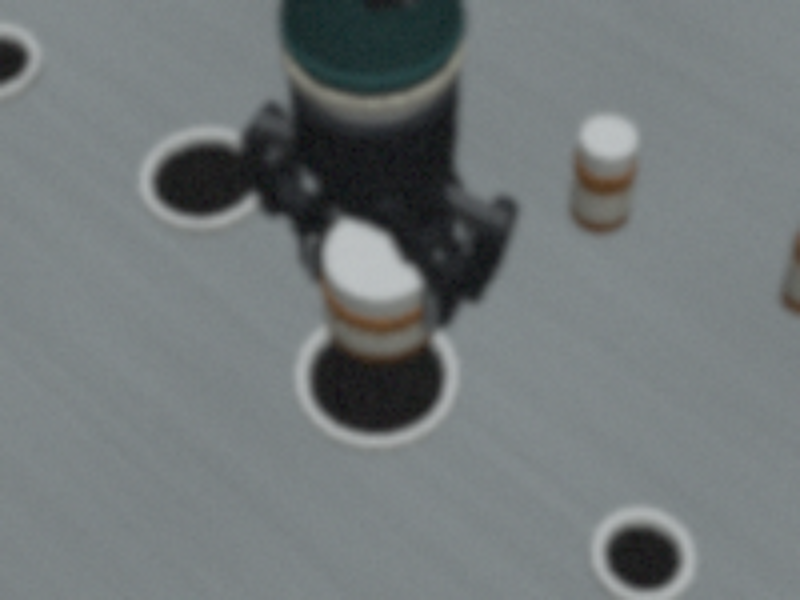

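The jar is held upright above its carrier (jar at crop (375,290), recess at (377,380)). Now I'll lower it.

>>> step_arm(rows=[[50, [0, 1, -4], 0], [50, [15, 1, -4], 0], [50, [30, 1, -4], 0], [50, [36, 1, -4], 0], [50, [36, 1, -4], 0]])

```text
time: 5.88
eef_pos: [0.6405, 0.0804, 0.0348]
tool_rot: [[-0.004, 0.239, -0.971], [-0.0, -0.971, -0.239], [-1.0, -0.001, 0.004]]
force: [0.7, 0.6, -1.6]
width: 0.0585
```

```bash
python3 -c "
from h import *
go((*K['wide'],.0185))"
```

```text
t 5.88 pos [0.6405 0.0804 0.0348] F [ 0.7  0.6 -1.6] w 58.5
shift [16.3  0.  -0.6]
```

>>> step_arm(rows=[[50, [8, 0, 0], 0], [50, [13, 0, 0], 0], [50, [16, 0, 0], 0], [50, [16, 0, 0], 0], [50, [16, 0, 0], 0]])

```text
time: 6.3
eef_pos: [0.6422, 0.0812, 0.0203]
tool_rot: [[-0.0, 0.239, -0.971], [0.0, -0.971, -0.239], [-1.0, -0.0, 0.0]]
force: [-0.2, 0.1, -0.9]
width: 0.0591
```

>>> step_arm(rows=[[66, [0, 0, 0], 0], [75, [0, 0, 0], 0], [85, [0, 0, 0], 0], [85, [0, 0, 0], 0], [85, [0, 0, 0], 0]])

```text
time: 6.72
eef_pos: [0.6425, 0.0812, 0.0206]
tool_rot: [[0.001, 0.239, -0.971], [0.0, -0.971, -0.239], [-1.0, -0.0, -0.001]]
force: [0.1, -0.4, -0.5]
width: 0.0848
```

>>> step_arm(rows=[[85, [-10, 0, 0], 0], [85, [-40, 0, 0], 0], [85, [-80, 0, 0], 0], [85, [-110, 0, 0], 0], [85, [-110, 0, 0], 0]])

```text
time: 7.13
eef_pos: [0.6471, 0.0814, 0.1382]
tool_rot: [[0.012, 0.24, -0.971], [0.0, -0.971, -0.24], [-1.0, 0.003, -0.012]]
force: [1.1, -0.3, 0.6]
width: 0.0851
```

```bash
python3 -c "
from h import *
go((*J['medium'],.128),(*J['medium'],.013),(*J['medium'],.1),(*K['medium'],.1),(*K['medium'],.018))"
```

```text
t 7.13 pos [0.6471 0.0814 0.1382] F [ 1.1 -0.3  0.6] w 85.1
shift [   8.3 -329.4   85.6]
shift [115.   -0.3   1.4]
shift [-87.    0.2  -1. ]
shift [  1.3 486.1  -6. ]
shift [82.  -0.2  1. ]
```

>>> step_arm(rows=[[85, [0, -36, 9], 0], [85, [0, -72, 18], 0], [85, [0, -108, 27], 0], [85, [0, -144, 36], 0], [85, [0, -180, 45], 0]])

```text
time: 7.55
eef_pos: [0.5544, 0.2463, 0.1308]
tool_rot: [[0.0, 0.239, -0.971], [0.0, -0.971, -0.239], [-1.0, -0.0, -0.0]]
force: [0.6, 0.2, -0.5]
width: 0.085
```

>>> step_arm(rows=[[85, [0, -36, 9], 0], [85, [0, -72, 18], 0], [85, [0, -108, 27], 0], [85, [0, -148, 36], 0], [85, [0, -148, 36], 0]])

```text
time: 7.97
eef_pos: [0.4814, 0.3862, 0.1309]
tool_rot: [[-0.001, 0.244, -0.97], [0.003, -0.97, -0.244], [-1.0, -0.004, 0.0]]
force: [-0.0, -0.5, -0.3]
width: 0.0847
```

>>> step_arm(rows=[[85, [20, 0, 0], 0], [85, [40, 0, 0], 0], [85, [60, 0, 0], 0], [85, [60, 0, 0], 0], [85, [60, 0, 0], 0]])

```text
time: 8.38
eef_pos: [0.4842, 0.3796, 0.0698]
tool_rot: [[-0.002, 0.239, -0.971], [-0.001, -0.971, -0.239], [-1.0, 0.001, 0.002]]
force: [-0.1, -0.3, 0.3]
width: 0.0851
```

```bash
python3 -c "
from h import *
go((*J['medium'],.013))
c=arm.camera('scene');cv2.imwrite('pics/s4.png',cv2.resize(c['image'][180:380,260:540],None,fx=2.8,fy=2.8))"
```

```text
t 8.38 pos [0.4842 0.3796 0.0698] F [-0.1 -0.3  0.3] w 85.1
shift [56.8 -0.9 -1.4]
```

View pics/s4.png

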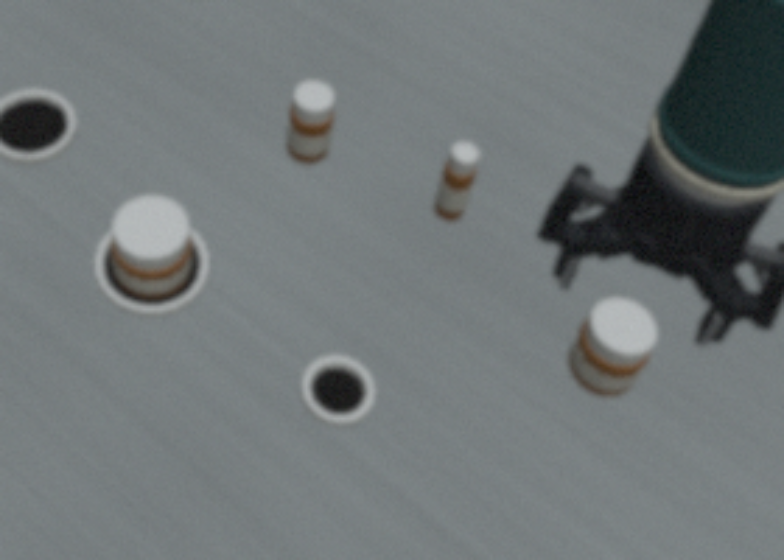

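The wide jar (crop (150,245)) now stands centred in its carrier. The medium jar (crop (615,345)) lies between the open fingers, so I'll grip it next.

>>> step_arm(rows=[[85, [20, -1, -1], 0], [85, [40, -1, -1], 0], [85, [57, -1, -1], 0], [85, [57, -1, -1], 0], [60, [57, -1, -1], 0]])

```text
time: 8.85
eef_pos: [0.4862, 0.3815, 0.0141]
tool_rot: [[0.0, 0.239, -0.971], [0.0, -0.971, -0.239], [-1.0, -0.0, -0.0]]
force: [0.1, 0.3, 0.4]
width: 0.075
```

>>> step_arm(rows=[[38, [0, 0, 0], 0], [38, [0, 0, 0], 0], [38, [0, 0, 0], 0], [38, [0, 0, 0], 0], [38, [0, 0, 0], 0]])

```text
time: 9.27
eef_pos: [0.4871, 0.3822, 0.0154]
tool_rot: [[0.003, 0.239, -0.971], [0.002, -0.971, -0.239], [-1.0, -0.001, -0.003]]
force: [-0.6, -0.7, 5.8]
width: 0.0472
```

>>> step_arm(rows=[[38, [0, 0, 0], 0], [38, [0, 0, 0], 0], [38, [-15, 0, 0], 0], [38, [-50, 0, 0], 0], [38, [-85, 0, 0], 0]])

```text
time: 9.68
eef_pos: [0.4845, 0.3806, 0.0986]
tool_rot: [[-0.003, 0.239, -0.971], [-0.002, -0.971, -0.239], [-1.0, 0.001, 0.003]]
force: [1.2, 0.4, -1.7]
width: 0.0467
```

>>> step_arm(rows=[[38, [-35, 0, 0], 0], [38, [-35, 0, 0], 0], [38, [-35, 0, 0], 0]])

```text
time: 9.93
eef_pos: [0.4876, 0.3827, 0.1367]
tool_rot: [[0.006, 0.239, -0.971], [0.004, -0.971, -0.239], [-1.0, -0.002, -0.006]]
force: [-1.2, -0.0, -2.4]
width: 0.0471
```

```bash
python3 -c "
from h import *
go((*K['medium'],.133))"
```

```text
t 9.93 pos [0.4876 0.3827 0.1367] F [-1.2 -0.  -2.4] w 47.1
shift [  2.7 487.4  -3.2]
```

>>> step_arm(rows=[[38, [0, 37, 0], 0], [38, [0, 74, 0], 0], [38, [0, 111, 0], 0], [38, [0, 148, 0], 0], [38, [0, 185, 0], 0]])

```text
time: 10.35
eef_pos: [0.5288, 0.2, 0.1319]
tool_rot: [[-0.003, 0.24, -0.971], [-0.001, -0.971, -0.24], [-1.0, -0.0, 0.003]]
force: [-0.1, 0.1, -1.2]
width: 0.0472
```

>>> step_arm(rows=[[38, [0, 37, 0], 0], [38, [0, 74, 0], 0], [38, [0, 111, 0], 0], [38, [0, 148, 0], 0], [38, [0, 185, 0], 0]])

```text
time: 10.77
eef_pos: [0.5731, 0.0205, 0.1319]
tool_rot: [[-0.003, 0.239, -0.971], [0.0, -0.971, -0.239], [-1.0, -0.001, 0.003]]
force: [1.1, -0.9, -1.4]
width: 0.0471
```

>>> step_arm(rows=[[38, [0, 37, 0], 0], [38, [0, 74, 0], 0], [38, [0, 105, -3], 0], [38, [0, 117, -3], 0], [38, [0, 117, -3], 0]])

```text
time: 11.18
eef_pos: [0.6054, -0.0937, 0.132]
tool_rot: [[-0.001, 0.236, -0.972], [-0.0, -0.972, -0.236], [-1.0, 0.0, 0.001]]
force: [-0.2, 0.1, -0.9]
width: 0.0468
```

>>> step_arm(rows=[[38, [25, 0, 0], 0], [38, [50, 0, 0], 0], [38, [75, 0, 0], 0], [38, [90, 0, 0], 0], [38, [90, 0, 0], 0]])

```text
time: 11.6
eef_pos: [0.6008, -0.0881, 0.039]
tool_rot: [[-0.009, 0.24, -0.971], [0.003, -0.971, -0.24], [-1.0, -0.005, 0.008]]
force: [-0.1, 0.4, -1.2]
width: 0.0473
```

```bash
python3 -c "
from h import *
go((*K['medium'],.0195))"
```

```text
t 11.6 pos [ 0.6008 -0.0881  0.039 ] F [-0.1  0.4 -1.2] w 47.3
shift [19.4  3.4 -6.2]
```

>>> step_arm(rows=[[38, [0, 0, 0], 0], [38, [0, 0, 0], 0], [38, [0, 0, 0], 0]])

```text
time: 11.85
eef_pos: [0.6062, -0.0903, 0.0446]
tool_rot: [[0.002, 0.24, -0.971], [-0.0, -0.971, -0.24], [-1.0, 0.001, -0.002]]
force: [0.5, -0.6, -2.2]
width: 0.0471
```

```bash
python3 -c "
from h import *
go((*K['medium'],.0195))"
```

```text
t 11.85 pos [ 0.6062 -0.0903  0.0446] F [ 0.5 -0.6 -2.2] w 47.1
shift [25.1 -0.2 -1.3]
```

>>> step_arm(rows=[[38, [8, 0, -1], 0], [38, [16, 0, -1], 0], [38, [22, 0, -1], 0], [38, [22, 0, -1], 0], [38, [22, 0, -1], 0]])

```text
time: 12.27
eef_pos: [0.6056, -0.0903, 0.0206]
tool_rot: [[-0.002, 0.239, -0.971], [0.001, -0.971, -0.239], [-1.0, -0.001, 0.001]]
force: [0.3, -0.5, -1.4]
width: 0.0473
```

>>> step_arm(rows=[[38, [2, 0, 0], 0], [38, [2, 0, 0], 0], [38, [2, 0, 0], 0]])

```text
time: 12.52
eef_pos: [0.6065, -0.0905, 0.0195]
tool_rot: [[0.0, 0.239, -0.971], [0.0, -0.971, -0.239], [-1.0, 0.0, -0.0]]
force: [-0.2, -1.4, -1.7]
width: 0.047
```

>>> step_arm(rows=[[54, [0, 0, 0], 0], [65, [0, 0, 0], 0], [85, [0, 0, 0], 0], [85, [0, 0, 0], 0], [85, [0, 0, 0], 0]])

```text
time: 12.93
eef_pos: [0.6064, -0.0904, 0.0194]
tool_rot: [[0.0, 0.239, -0.971], [0.0, -0.971, -0.239], [-1.0, 0.0, -0.0]]
force: [0.2, 0.3, 0.6]
width: 0.0848
```

>>> step_arm(rows=[[85, [-10, 0, 0], 0], [85, [-40, 0, 0], 0], [85, [-80, 0, 0], 0], [85, [-120, 0, 0], 0], [85, [-120, 0, 0], 0]])

```text
time: 13.35
eef_pos: [0.6116, -0.0917, 0.1481]
tool_rot: [[0.013, 0.24, -0.971], [-0.003, -0.971, -0.24], [-1.0, 0.007, -0.012]]
force: [0.5, 0.2, -0.1]
width: 0.0849
```

>>> step_arm(rows=[[85, [0, -35, 15], 0], [85, [0, -70, 30], 0], [85, [0, -105, 45], 0], [85, [0, -140, 60], 0], [85, [0, -175, 75], 0]])

```text
time: 13.77
eef_pos: [0.4905, 0.0626, 0.14]
tool_rot: [[0.001, 0.239, -0.971], [0.0, -0.971, -0.239], [-1.0, 0.0, -0.001]]
force: [0.6, 0.8, 0.8]
width: 0.0849
```

>>> step_arm(rows=[[85, [0, -25, 10], 0], [85, [0, -41, 15], 0], [85, [15, -41, 15], 0], [85, [35, -41, 15], 0], [85, [35, -41, 15], 0]])

```text
time: 14.18
eef_pos: [0.4652, 0.0981, 0.1028]
tool_rot: [[-0.003, 0.24, -0.971], [-0.0, -0.971, -0.24], [-1.0, -0.001, 0.003]]
force: [-0.3, -1.0, 0.4]
width: 0.0853
```

>>> step_arm(rows=[[85, [0, 0, 0], 0], [85, [0, 0, 0], 0], [85, [0, 0, 0], 0]])

```text
time: 14.43
eef_pos: [0.4681, 0.0976, 0.1053]
tool_rot: [[0.002, 0.239, -0.971], [0.0, -0.971, -0.239], [-1.0, 0.0, -0.002]]
force: [0.1, 0.5, 0.3]
width: 0.0848
```

```bash
python3 -c "
from h import *
go((*J['small'],.018))
c=arm.camera('scene');cv2.imwrite('pics/s5.png',cv2.resize(c['image'][150:350,200:480],None,fx=2.8,fy=2.8))"
```

```text
t 14.43 pos [0.4681 0.0976 0.1053] F [0.1 0.5 0.3] w 84.8
shift [87.3 -0.3  1.2]
```

View pics/s5.png

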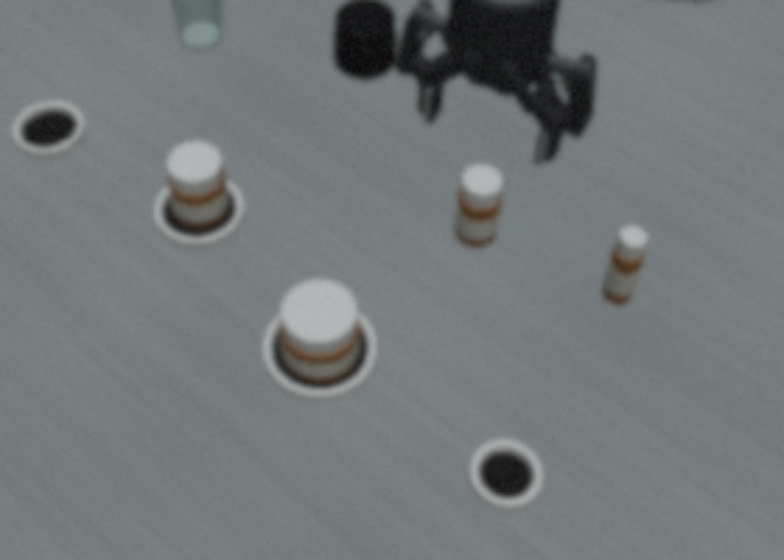

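Both placed jars (crop (197,185) and (318,330)) are seated in their carriers. The gripper is above the small jar (crop (480,205)), so I'll descend and grip it.

>>> step_arm(rows=[[85, [25, 0, 1], 0], [85, [50, 0, 1], 0], [85, [75, 0, 1], 0], [85, [86, 0, 1], 0], [85, [86, 0, 1], 0]])

```text
time: 14.9
eef_pos: [0.465, 0.0972, 0.0167]
tool_rot: [[-0.003, 0.239, -0.971], [-0.0, -0.971, -0.239], [-1.0, -0.001, 0.003]]
force: [0.3, -0.2, -0.2]
width: 0.0848
```

>>> step_arm(rows=[[26, [0, 0, 0], 0], [26, [0, 0, 0], 0], [26, [0, 0, 0], 0], [26, [0, 0, 0], 0], [26, [0, 0, 0], 0]])

```text
time: 15.32
eef_pos: [0.4672, 0.0976, 0.0195]
tool_rot: [[0.002, 0.239, -0.971], [0.0, -0.971, -0.239], [-1.0, 0.0, -0.002]]
force: [-0.1, 0.2, 6.5]
width: 0.0352
```

>>> step_arm(rows=[[26, [0, 0, 0], 0], [26, [0, 0, 0], 0], [26, [0, 0, 0], 0], [26, [0, 0, 0], 0], [26, [0, 0, 0], 0]])

```text
time: 15.73
eef_pos: [0.4672, 0.0976, 0.0195]
tool_rot: [[0.002, 0.239, -0.971], [0.0, -0.971, -0.239], [-1.0, 0.0, -0.002]]
force: [-0.2, 0.2, 6.3]
width: 0.0349
```

>>> step_arm(rows=[[26, [-15, 0, 0], 0], [26, [-50, 0, 0], 0], [26, [-85, 0, 0], 0], [26, [-120, 0, 0], 0], [26, [-120, 0, 0], 0]])

```text
time: 16.15
eef_pos: [0.4706, 0.0979, 0.1447]
tool_rot: [[0.012, 0.24, -0.971], [0.001, -0.971, -0.24], [-1.0, 0.002, -0.011]]
force: [0.7, 0.9, -1.2]
width: 0.0353
```

>>> step_arm(rows=[[26, [0, 0, 0], 0], [26, [0, 0, 0], 0], [26, [0, 0, 0], 0]])

```text
time: 16.4
eef_pos: [0.465, 0.0974, 0.1373]
tool_rot: [[-0.002, 0.239, -0.971], [-0.0, -0.971, -0.239], [-1.0, -0.001, 0.002]]
force: [-0.6, -0.2, -0.4]
width: 0.0351
```

```bash
python3 -c "
from h import *
go((*K['small'],.138))"
```

```text
t 16.4 pos [0.465  0.0974 0.1373] F [-0.6 -0.2 -0.4] w 35.1
shift [ -1.1 387.1 -77.6]
```

>>> step_arm(rows=[[26, [0, 35, -7], 0], [26, [0, 70, -14], 0], [26, [0, 105, -21], 0], [26, [0, 140, -28], 0], [26, [0, 175, -35], 0]])

```text
time: 16.82
eef_pos: [0.5413, -0.0653, 0.1364]
tool_rot: [[-0.003, 0.24, -0.971], [0.001, -0.971, -0.24], [-1.0, -0.002, 0.003]]
force: [0.4, 0.7, -0.9]
width: 0.0353
```

>>> step_arm(rows=[[26, [0, 35, -7], 0], [26, [0, 70, -14], 0], [26, [0, 105, -21], 0], [26, [0, 140, -28], 0], [26, [0, 175, -35], 0]])

```text
time: 17.23
eef_pos: [0.6172, -0.2267, 0.1358]
tool_rot: [[-0.004, 0.239, -0.971], [0.002, -0.971, -0.239], [-1.0, -0.003, 0.003]]
force: [0.5, 0.2, -0.7]
width: 0.0356
```

>>> step_arm(rows=[[26, [0, 25, -5], 0], [26, [0, 37, -7], 0], [26, [20, 37, -7], 0], [26, [45, 37, -7], 0], [26, [70, 37, -7], 0]])

```text
time: 17.65
eef_pos: [0.6328, -0.2593, 0.0662]
tool_rot: [[-0.002, 0.239, -0.971], [0.001, -0.971, -0.239], [-1.0, -0.002, 0.001]]
force: [0.4, 0.2, -1.3]
width: 0.0352
```

>>> step_arm(rows=[[26, [20, 0, 0], 0], [26, [20, 0, 0], 0], [26, [20, 0, 0], 0], [26, [20, 0, 0], 0], [26, [20, 0, 0], 0]])

```text
time: 18.07
eef_pos: [0.6346, -0.26, 0.0497]
tool_rot: [[0.002, 0.24, -0.971], [-0.001, -0.971, -0.24], [-1.0, 0.001, -0.002]]
force: [0.5, -0.1, 0.1]
width: 0.035
```

```bash
python3 -c "
from h import *
go((*K['small'],.024))"
```

```text
t 18.07 pos [ 0.6346 -0.26    0.0497] F [ 0.5 -0.1  0.1] w 35.0
shift [25.7 -0.6  1.6]
```

>>> step_arm(rows=[[26, [8, 0, 1], 0], [26, [16, 0, 1], 0], [26, [24, 0, 1], 0], [26, [24, 0, 1], 0], [26, [24, 0, 1], 0]])

```text
time: 18.48
eef_pos: [0.6322, -0.2598, 0.0236]
tool_rot: [[-0.001, 0.239, -0.971], [0.001, -0.971, -0.239], [-1.0, -0.001, 0.001]]
force: [0.2, -0.4, -0.8]
width: 0.0353
```

>>> step_arm(rows=[[26, [0, 0, 0], 0], [26, [0, 0, 0], 0], [26, [0, 0, 0], 0]])

```text
time: 18.73
eef_pos: [0.6325, -0.26, 0.0242]
tool_rot: [[-0.0, 0.239, -0.971], [0.0, -0.971, -0.239], [-1.0, -0.0, 0.0]]
force: [-0.0, -0.5, -0.2]
width: 0.0354
```

>>> step_arm(rows=[[42, [0, 0, 0], 0], [50, [0, 0, 0], 0], [70, [0, 0, 0], 0], [70, [0, 0, 0], 0], [70, [0, 0, 0], 0]])

```text
time: 19.15
eef_pos: [0.6328, -0.2601, 0.0244]
tool_rot: [[0.0, 0.239, -0.971], [-0.0, -0.971, -0.239], [-1.0, 0.0, -0.0]]
force: [-0.2, -0.0, -0.2]
width: 0.0701
```

>>> step_arm(rows=[[70, [-10, 0, 0], 0], [70, [-40, 0, 0], 0], [70, [-80, 0, 0], 0], [70, [-120, 0, 0], 0], [70, [-120, 0, 0], 0]])

```text
time: 19.57
eef_pos: [0.6378, -0.2626, 0.1542]
tool_rot: [[0.013, 0.24, -0.971], [-0.007, -0.971, -0.24], [-1.0, 0.01, -0.011]]
force: [1.6, -1.2, 1.2]
width: 0.0698
```

>>> step_arm(rows=[[70, [0, -36, 5], 0], [70, [0, -72, 10], 0], [70, [0, -108, 15], 0], [70, [0, -144, 20], 0], [70, [0, -180, 25], 0]])

```text
time: 19.98
eef_pos: [0.5646, -0.09, 0.1451]
tool_rot: [[0.001, 0.239, -0.971], [-0.0, -0.971, -0.239], [-1.0, 0.0, -0.001]]
force: [1.4, 0.7, -1.2]
width: 0.0702
```

>>> step_arm(rows=[[70, [0, -36, 5], 0], [70, [0, -72, 10], 0], [70, [0, -108, 15], 0], [70, [0, -144, 20], 0], [70, [0, -180, 25], 0]])

```text
time: 20.4
eef_pos: [0.4973, 0.079, 0.1451]
tool_rot: [[0.001, 0.239, -0.971], [0.0, -0.971, -0.239], [-1.0, 0.0, -0.001]]
force: [1.1, 0.4, -0.5]
width: 0.0698
```

>>> step_arm(rows=[[70, [0, -36, 5], 0], [70, [0, -72, 10], 0], [70, [0, -108, 15], 0], [70, [0, -144, 20], 0], [70, [0, -153, 20], 0]])

```text
time: 20.82
eef_pos: [0.4396, 0.225, 0.145]
tool_rot: [[-0.0, 0.242, -0.97], [0.002, -0.97, -0.242], [-1.0, -0.002, -0.0]]
force: [-1.1, 0.1, 0.7]
width: 0.0701
```

>>> step_arm(rows=[[70, [20, 0, 0], 0], [70, [35, 0, 0], 0], [70, [35, 0, 0], 0], [70, [35, 0, 0], 0], [70, [35, 0, 0], 0]])

```text
time: 21.23
eef_pos: [0.4426, 0.2211, 0.1101]
tool_rot: [[0.001, 0.239, -0.971], [0.0, -0.971, -0.239], [-1.0, -0.0, -0.001]]
force: [0.7, 0.5, 0.2]
width: 0.0698
```

```bash
python3 -c "
from h import *
go((*J['vial'],.024))
c=arm.camera('scene');cv2.imwrite('pics/s6.png',cv2.resize(c['image'][110:350,190:510],None,fx=2.5,fy=2.5))"
```

```text
t 21.23 pos [0.4426 0.2211 0.1101] F [0.7 0.5 0.2] w 69.8
shift [86.1 -0.4  1.1]
```

View pics/s6.png

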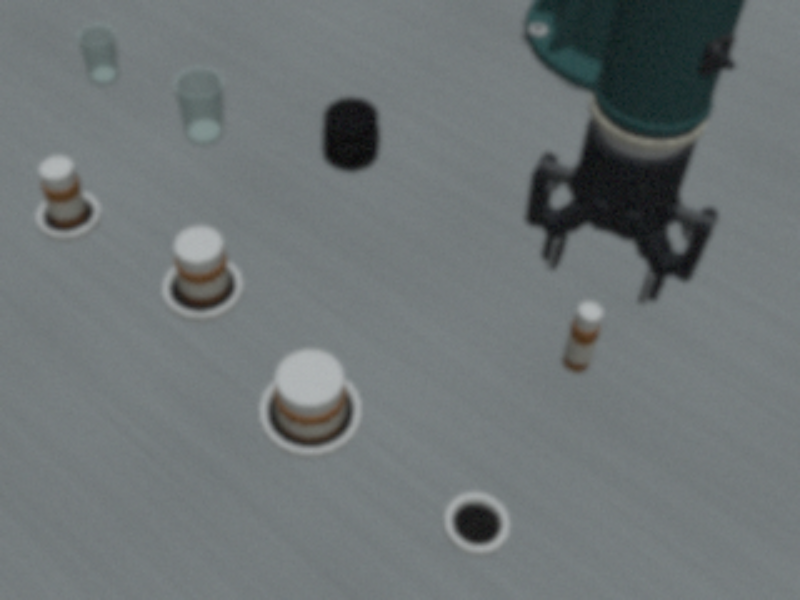

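Three jars stand in their carriers (crop (65,195), (202,265) and (310,395)). The vial (crop (582,335)) is under the open fingers.

>>> step_arm(rows=[[70, [25, 0, 1], 0], [70, [50, 0, 1], 0], [70, [75, 0, 1], 0], [70, [85, 0, 1], 0], [70, [85, 0, 1], 0]])

```text
time: 21.7
eef_pos: [0.44, 0.2204, 0.0231]
tool_rot: [[-0.003, 0.239, -0.971], [-0.001, -0.971, -0.239], [-1.0, 0.0, 0.003]]
force: [0.3, -1.4, 0.5]
width: 0.07
```

>>> step_arm(rows=[[14, [0, 0, 0], 0], [14, [0, 0, 0], 0], [14, [0, 0, 0], 0], [14, [0, 0, 0], 0], [14, [0, 0, 0], 0]])

```text
time: 22.12
eef_pos: [0.4419, 0.2215, 0.0257]
tool_rot: [[0.002, 0.239, -0.971], [0.001, -0.971, -0.239], [-1.0, -0.0, -0.003]]
force: [-0.5, -0.0, 5.3]
width: 0.0232
```

>>> step_arm(rows=[[14, [0, 0, 0], 0], [14, [0, 0, 0], 0], [14, [0, 0, 0], 0], [14, [0, 0, 0], 0]])

```text
time: 22.45
eef_pos: [0.442, 0.2215, 0.0257]
tool_rot: [[0.002, 0.24, -0.971], [0.001, -0.971, -0.24], [-1.0, -0.0, -0.003]]
force: [0.3, -0.9, 5.6]
width: 0.0235
```

>>> step_arm(rows=[[14, [-15, 0, 0], 0], [14, [-40, 0, 0], 0], [14, [-60, 0, 0], 0], [14, [-60, 0, 0], 0], [14, [-60, 0, 0], 0]])

```text
time: 22.87
eef_pos: [0.4421, 0.2215, 0.0858]
tool_rot: [[0.004, 0.24, -0.971], [0.001, -0.971, -0.24], [-1.0, -0.0, -0.004]]
force: [-0.9, -0.7, 0.2]
width: 0.0229
```

>>> step_arm(rows=[[14, [0, 3, -35], 0], [14, [0, 6, -70], 0], [14, [0, 9, -105], 0], [14, [0, 12, -140], 0], [14, [0, 15, -175], 0]])

```text
time: 23.28
eef_pos: [0.615, 0.2483, 0.0829]
tool_rot: [[-0.002, 0.239, -0.971], [-0.0, -0.971, -0.239], [-1.0, -0.0, 0.002]]
force: [0.3, 0.4, -0.3]
width: 0.0231
```

>>> step_arm(rows=[[14, [0, 1, -14], 0], [14, [0, 1, -14], 0], [14, [0, 1, -14], 0], [14, [0, 1, -14], 0], [14, [0, 1, -14], 0]])

```text
time: 23.7
eef_pos: [0.6259, 0.2504, 0.0835]
tool_rot: [[-0.003, 0.24, -0.971], [-0.001, -0.971, -0.24], [-1.0, -0.0, 0.003]]
force: [0.0, 0.1, -1.2]
width: 0.023
```

```bash
python3 -c "
from h import *
go((*K['vial'],.030))"
```

```text
t 23.7 pos [0.6259 0.2504 0.0835] F [ 0.   0.1 -1.2] w 23.0
shift [53.5  0.7 -4. ]
```

>>> step_arm(rows=[[14, [0, 1, -3], 0], [14, [15, 1, -3], 0], [14, [30, 1, -3], 0], [14, [36, 1, -3], 0], [14, [36, 1, -3], 0]])

```text
time: 24.12
eef_pos: [0.6294, 0.25, 0.0468]
tool_rot: [[-0.004, 0.24, -0.971], [-0.001, -0.971, -0.24], [-1.0, 0.0, 0.004]]
force: [-0.3, -0.5, 0.1]
width: 0.0231
```

>>> step_arm(rows=[[14, [0, 0, 0], 0], [14, [0, 0, 0], 0], [14, [0, 0, 0], 0]])

```text
time: 24.37
eef_pos: [0.632, 0.2507, 0.0493]
tool_rot: [[0.002, 0.24, -0.971], [0.001, -0.971, -0.24], [-1.0, -0.0, -0.002]]
force: [-0.8, -0.6, -0.9]
width: 0.0233
```

```bash
python3 -c "
from h import *
go((*K['vial'],.030))
c=arm.camera('scene');cv2.imwrite('pics/s7.png',cv2.resize(c['image'][240:360,310:470],None,fx=5,fy=5))"
```

```text
t 24.37 pos [0.632  0.2507 0.0493] F [-0.8 -0.6 -0.9] w 23.3
shift [19.3 -0.4  2.2]
```

View pics/s7.png

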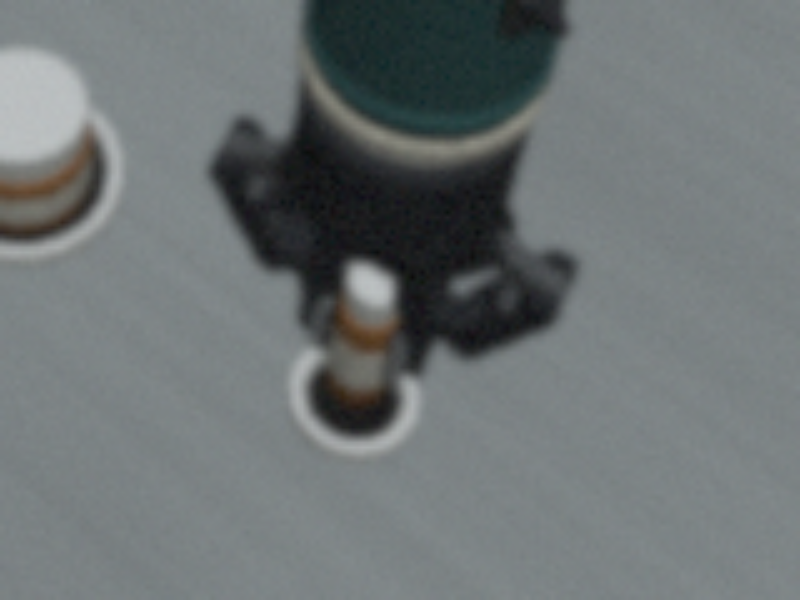

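The vial (crop (365,330)) hangs upright over its recess (crop (355,395)).

>>> step_arm(rows=[[14, [8, 0, 1], 0], [14, [14, 0, 1], 0], [14, [18, 0, 1], 0], [14, [18, 0, 1], 0], [14, [18, 0, 1], 0]])

```text
time: 24.83
eef_pos: [0.63, 0.2501, 0.0297]
tool_rot: [[-0.001, 0.239, -0.971], [-0.0, -0.971, -0.239], [-1.0, -0.0, 0.001]]
force: [0.5, -0.3, 0.8]
width: 0.0229
```

>>> step_arm(rows=[[14, [0, 0, 0], 0], [14, [0, 0, 0], 0], [14, [0, 0, 0], 0]])

```text
time: 25.08
eef_pos: [0.6303, 0.2503, 0.0302]
tool_rot: [[-0.0, 0.239, -0.971], [0.0, -0.971, -0.239], [-1.0, -0.0, 0.0]]
force: [0.6, 0.6, -0.1]
width: 0.0234
```

>>> step_arm(rows=[[28, [0, 0, 0], 0], [36, [0, 0, 0], 0], [60, [0, 0, 0], 0], [60, [0, 0, 0], 0], [60, [0, 0, 0], 0]])

```text
time: 25.5
eef_pos: [0.6305, 0.2503, 0.0304]
tool_rot: [[0.0, 0.239, -0.971], [0.0, -0.971, -0.239], [-1.0, -0.0, -0.0]]
force: [-0.5, -0.7, -0.2]
width: 0.06
```

>>> step_arm(rows=[[60, [-10, 0, 0], 0], [60, [-40, 0, 0], 0], [60, [-80, 0, 0], 0], [60, [-120, 0, 0], 0], [60, [-150, 0, 0], 0]])

```text
time: 25.92
eef_pos: [0.6313, 0.2506, 0.1846]
tool_rot: [[0.003, 0.239, -0.971], [0.001, -0.971, -0.239], [-1.0, -0.0, -0.003]]
force: [1.1, 0.5, -0.5]
width: 0.06
```

>>> step_arm(rows=[[60, [0, -30, 20], 0], [60, [0, -60, 40], 0], [60, [0, -90, 60], 0], [60, [0, -120, 80], 0], [60, [0, -150, 100], 0]])

```text
time: 26.33
eef_pos: [0.4962, 0.3728, 0.1815]
tool_rot: [[0.001, 0.239, -0.971], [0.001, -0.971, -0.239], [-1.0, -0.001, -0.001]]
force: [0.2, -0.3, 0.6]
width: 0.0603
```

>>> step_arm(rows=[[60, [0, 0, 0], 0], [60, [0, 0, 0], 0], [60, [0, 0, 0], 0], [60, [0, 0, 0], 0], [60, [0, 0, 0], 0]])

```text
time: 26.75
eef_pos: [0.4986, 0.3712, 0.1806]
tool_rot: [[0.001, 0.238, -0.971], [0.0, -0.971, -0.238], [-1.0, 0.0, -0.001]]
force: [0.6, 0.9, 0.0]
width: 0.0605
```

Run:
```python
from h import *
t=arm.camera("top"); s=arm.camera("scene")
hh=dict(vial=.08,small=.072,medium=.064,wide=.058)
T=np.array(t["cam_to_world"])
for k,h in hh.items():
    X=np.array([*K[k],h]); R=np.linalg.inv(T)
    uv=cv2.projectPoints(X[None],cv2.Rodrigues(R[:3,:3])[0],R[:3,3],np.array(t["mtx"]),np.array(t["D"]))[0].ravel()
    r=blob(t,(uv[1],uv[0]),"cap",16)
    if r: w=ray(t,r[0],h)[:2]; print(k,round(r[1],1),np.round(w,4),"off mm",np.round((w-K[k])*1e3,1))
for n in("beaker_small_centre","beaker_large_centre"): print(n,[(round(d["conf"],2),np.round(ray(s,d["location"],H[n])[:2],3)) for d in arm.pinpoint(n,"scene")[:2]])
cv2.imwrite("pics/s8.png",cv2.resize(s["image"][110:350,190:510],None,fx=2.5,fy=2.5))
o=arm.get_obs();print(o["time"],np.round(o["force"],1))
```

```text
vial 9.2 [0.6261 0.2482] off mm [-3.7 -2.4]
small 12.4 [ 0.6305 -0.2617] off mm [-2.5 -1.8]
medium 17.6 [ 0.6085 -0.0933] off mm [ 1.  -3.5]
wide 22.1 [0.6431 0.0818] off mm [2.1 1.3]
beaker_small_centre [(0.77, array([ 0.459, -0.408]))]
beaker_large_centre [(0.63, array([ 0.459, -0.245]))]
26.95 [-0.5 -0.   0.3]
```

View pics/s8.png

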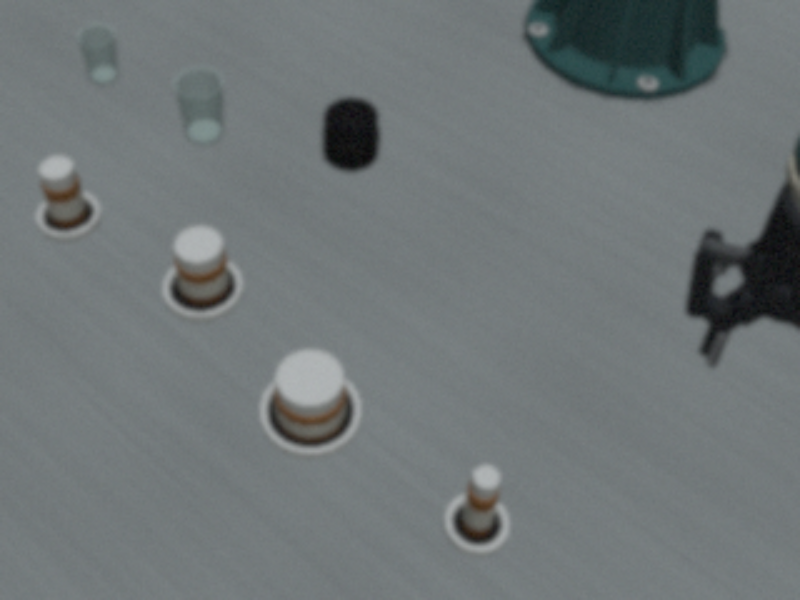

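All four jars stand upright and centred in their carriers: small at crop (62,190), medium at (202,265), wide at (310,395) and vial at (482,500). The cap offsets are under 5 mm, the beakers haven't moved, and the gripper is clear, so I'm handing in.

```bash
python3 -c "
from h import *
print(arm.finish_job())"
```

```text
the job is handed in; nothing more can be done
None
```

I placed all four capped jars, one at a time, in the carriers of their own size and let go of them. I then moved the arm clear and handed the job in at about 27 s; no verdict was reported.

**Position:** in the last top picture the caps sit about 2.5 mm (wide), 3.6 mm (medium), 3.1 mm (small) and 4.4 mm (vial) from the carrier centres, against the 11 mm limit. The cap blobs came out somewhat larger than before placing, because the cap sides and rim probably merged in, so these offsets are good to a few mm only.

**Upright and seated:** the last scene picture shows all four upright inside their recesses. I judged their height from that picture and the release heights, without measuring it. The wide jar may have dropped 2–3 mm onto its floor.

**Bystanders:** the two beakers were found within about 9 mm of their first positions, which is within the detector's scatter, and they look unmoved. The black look-alike was left where it stood.

No check failed.

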